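Flip the stock tags on the jeweller's bench

TASK

Update the stock board: flip the hinged tags over with light fingertip pushes so that the tags in front of the two full bins show their green faces upwards and the tags in front of the other two bins show orange. Do not grip the tags or shove them hard, and do not shift or pick up the bins or anything else on the bench.

Things in the scene. Friction and masses are not known exactly. Their poses are not given: they have to be found in the camera images.
- board: dark wooden stock board, fixed, 250 (x) x 600 (y) x 12 mm thick, in four lanes 140 mm wide: centres at y = -210, -70, 70, 210 mm in its frame. Each lane has a tag stand at x = -60 mm and a bin at about x = 55 mm. Origin: centre of its underside, on the bench; x points away from the robot to the bins, y to the robot's left, z up; turned up to 0.15 rad.
- stand_a: fixed steel stand of tag a, in one lane (which varies): foot 78 (x) x 40 (y) x 6 mm, two cheeks 40 mm high. Origin: centre of its underside, 12 mm above the bench; axes as the board's. The hinge line runs along its x, 36 mm above the origin. It belongs to the bin in its lane, 115 mm further along x.
- tag_a (a joint): hinge of tag a, a 40 g leaf 50 mm wide (x), 4 thick, 60 from hinge to free edge. 0 upright, stops at +-0.72 rad. Positive: leans to the stand's -y, GREEN face up; negative: leans to +y, ORANGE face up. At a stop the edge is 40 mm sideways of the hinge, 45 above it. No spring, turns easily, falls to the side it is pushed to: push the edge sideways across the hinge line from outside.
- stand_b: fixed steel stand of tag b, in one lane (which varies): foot 78 (x) x 40 (y) x 6 mm, two cheeks 40 mm high. Origin: centre of its underside, 12 mm above the bench; axes as the board's. The hinge line runs along its x, 36 mm above the origin. It belongs to the bin in its lane, 115 mm further along x.
- tag_b (a joint): hinge of tag b, a 40 g leaf 50 mm wide (x), 4 thick, 60 from hinge to free edge. 0 upright, stops at +-0.72 rad. Positive: leans to the stand's -y, GREEN face up; negative: leans to +y, ORANGE face up. At a stop the edge is 40 mm sideways of the hinge, 45 above it. No spring, turns easily, falls to the side it is pushed to: push the edge sideways across the hinge line from outside.
- stand_c: fixed steel stand of tag c, in one lane (which varies): foot 78 (x) x 40 (y) x 6 mm, two cheeks 40 mm high. Origin: centre of its underside, 12 mm above the bench; axes as the board's. The hinge line runs along its x, 36 mm above the origin. It belongs to the bin in its lane, 115 mm further along x.
- tag_c (a joint): hinge of tag c, a 40 g leaf 50 mm wide (x), 4 thick, 60 from hinge to free edge. 0 upright, stops at +-0.72 rad. Positive: leans to the stand's -y, GREEN face up; negative: leans to +y, ORANGE face up. At a stop the edge is 40 mm sideways of the hinge, 45 above it. No spring, turns easily, falls to the side it is pushed to: push the edge sideways across the hinge line from outside.
- stand_d: fixed steel stand of tag d, in one lane (which varies): foot 78 (x) x 40 (y) x 6 mm, two cheeks 40 mm high. Origin: centre of its underside, 12 mm above the bench; axes as the board's. The hinge line runs along its x, 36 mm above the origin. It belongs to the bin in its lane, 115 mm further along x.
- tag_d (a joint): hinge of tag d, a 40 g leaf 50 mm wide (x), 4 thick, 60 from hinge to free edge. 0 upright, stops at +-0.72 rad. Positive: leans to the stand's -y, GREEN face up; negative: leans to +y, ORANGE face up. At a stop the edge is 40 mm sideways of the hinge, 45 above it. No spring, turns easily, falls to the side it is pushed to: push the edge sideways across the hinge line from outside.
- bin_copper: loose white plastic bin, open on top, 80 (x) x 90 (y) x 45 mm, FULL, heaped above the rim (to about 55 mm) with copper rivets. Origin: centre of its underside. Stands in one lane of the board (which one varies).
- bin_brass: loose white plastic bin, open on top, 80 (x) x 90 (y) x 45 mm, FULL, heaped above the rim (to about 55 mm) with brass rings. Origin: centre of its underside. Stands in one lane of the board (which one varies).
- bin_low: loose white plastic bin, open on top, 80 (x) x 90 (y) x 45 mm, NOT full: only three steel rings on its floor. Origin: centre of its underside. Stands in one lane of the board (which one varies).
- bin_empty: loose white plastic bin, open on top, 80 (x) x 90 (y) x 45 mm, NOT full: empty. Origin: centre of its underside. Stands in one lane of the board (which one varies).
- vial: bystander, loose: amber glass vial, 28 mm across, 65 mm high, standing on the board between two bins; origin: centre of its underside.
- punch: bystander, loose: steel dapping punch, 22 mm across, 72 mm high, standing on the board between two bins; origin: centre of its underside.
- bottle: bystander, loose: white jar with a blue cap, 48 mm across, 90 mm high, on the bench to the left of the board; origin: centre of its underside.
- hammer: bystander, loose: hammer, 240 mm long, lying on the bench to the right of the board; origin on the underside, axis x along the handle.
- block: bystander, loose: steel bench block 70 x 70 x 30 mm, on the bench on the robot's side of the board; origin: centre of its underside.
- mandrel: bystander, loose: aluminium ring mandrel on a foot 44 mm across, 131 mm high, standing on the bench to the left of the board; origin: centre of its underside.
- disc: bystander, loose: copper disc 90 mm across, 5 mm thick, lying on the bench on the robot's side of the board; origin: centre of its underside.

How it is judged:
At the end, for the whole second after the job is handed in: Both tags whose lane holds a full bin lean to the green stop (joint above 0.6 rad), both others to the orange stop (below -0.6 rad), all at rest (under 0.2 rad/s); every bin within 15 mm and every bystander within 20 mm of where it started ((((horizontal distance between stand_a and bin_copper below 0.15 m or horizontal distance between stand_a and bin_brass below 0.15 m) and value of joint tag_a above 0.6 rad) or ((horizontal distance between stand_a and bin_low below 0.15 m or horizontal distance between stand_a and bin_empty below 0.15 m) and value of joint tag_a below -0.6 rad)) and velocity of joint tag_a between -0.2 and 0.2 rad/s and (((horizontal distance between stand_b and bin_copper below 0.15 m or horizontal distance between stand_b and bin_brass below 0.15 m) and value of joint tag_b above 0.6 rad) or ((horizontal distance between stand_b and bin_low below 0.15 m or horizontal distance between stand_b and bin_empty below 0.15 m) and value of joint tag_b below -0.6 rad)) and velocity of joint tag_b between -0.2 and 0.2 rad/s and (((horizontal distance between stand_c and bin_copper below 0.15 m or horizontal distance between stand_c and bin_brass below 0.15 m) and value of joint tag_c above 0.6 rad) or ((horizontal distance between stand_c and bin_low below 0.15 m or horizontal distance between stand_c and bin_empty below 0.15 m) and value of joint tag_c below -0.6 rad)) and velocity of joint tag_c between -0.2 and 0.2 rad/s and (((horizontal distance between stand_d and bin_copper below 0.15 m or horizontal distance between stand_d and bin_brass below 0.15 m) and value of joint tag_d above 0.6 rad) or ((horizontal distance between stand_d and bin_low below 0.15 m or horizontal distance between stand_d and bin_empty below 0.15 m) and value of joint tag_d below -0.6 rad)) and velocity of joint tag_d between -0.2 and 0.2 rad/s and distance of each of bin_copper, bin_brass, bin_low, bin_empty from where it was at the start of the episode below 0.015 m and distance of each of vial, punch, bottle, hammer, block, mandrel, disc from where it was at the start of the episode below 0.02 m); the robot touches nothing.
It fails at once if a tag is gripped or shoved hard (fingers press on it with more than 15 N) (contact force between the fingers and stand_a above 15 N or contact force between the fingers and stand_b above 15 N or contact force between the fingers and stand_c above 15 N or contact force between the fingers and stand_d above 15 N).
It fails at once if a bin is moved more than 15 mm or lifted or tipped (distance of any of bin_copper, bin_brass, bin_low, bin_empty from where it was at the start of the episode above 0.015 m or angle between any of bin_copper, bin_brass, bin_low, bin_empty's own z axis and vertical above 0.2 rad).
It fails at once if a bystander is moved more than 20 mm, picked up or knocked over (distance of any of vial, punch, bottle, hammer, block, mandrel, disc from where it was at the start of the episode above 0.02 m or angle between any of vial, punch, bottle, block, mandrel, disc's own z axis and vertical above 0.3 rad).
It also fails if it takes over 45 s, if anything falls off the work surface, if the arm or the gripper's body presses on something with over 40 N, if the wrist force passes 120 N, or if a joint passes its speed limit or range.

ROBOT

A 7-joint arm with a two-finger parallel gripper is mounted at the origin on the work surface. World frame = base frame: x ahead of the robot, y to its left, z up, the work surface at z = 0. Lengths are in m, angles in rad, forces in N, time in s.
With the tool pointing down it reaches from about 0.425 to 0.925 m from the base axis. Payload 6.8 kg.
Tool frame: the origin (TCP) lies at the very end of the fingers, on their centre line; the grasp point (between the pads) lies 19 mm behind it (ctrl.grip_depth is the distance from the TCP to the grasp point, in m); x points along the fingers, z is the direction in which the jaws open and shut, and the axes are right-handed (so a half turn about x gives the same grasp; the last joint's range is limited). The gripper opens to 85 mm and grips with 20 to 120 N. Pads are 22 mm wide; open, the fingers measure 114 mm over their backs; the gripper's body (76 mm by 85 mm) begins 54 mm behind the grasp point. The pads swing forward as they close: fully open they stand 13 mm farther back than shut.
Start: joints at [1.136, 0.477, 0.022, 1.555, -0.011, 1.109, -0.083], TCP at [0.217, -0.639, 0.231] pointing down, gripper open.
Joint ranges: [-2.96, 2.96], [-0.34, 2.1], [-1.41, 1.46], [0.24, 2.44], [-1.37, 4.51], [0.17, 1.92], [-2.96, 2.96]. Speed limits (rad/s): [2.39, 2.39, 3.14, 3.14, 3.14, 3.14, 3.14].

INTERFACE

Orientations are given as [roll, pitch, yaw] about the fixed x, y, z axes, in that order (R = Rz(yaw) Ry(pitch) Rx(roll)).
In Python, from station import ctrl gives the robot as it stands.
- The arm moves only by the tool send_rows, never from a script. Its argument "rows" is a list of rows, each an object of numbers: "tx", "ty", "tz": the shift along the world's x, y, z scaled (see below); "spin": the turn about the world's z scaled (see below); "jaw": the opening, from 0 (shut) to 1 (fully open). In form: [{"tx": .., "ty": .., "tz": .., "spin": .., "jaw": ..}, ...]. A call has 1 to 10 rows; each row is the pose to reach, as a shift and turn from the pose commanded when the call began; what a row does not reach only later rows make up. The controller multiplies each number of a shift by 0.1 m and each number of a turn by 45 degrees. A row lasts 1/12 s, in which the tool goes at most 41.7 mm and 7.16 degrees, less where a joint would pass 70% of its speed; a pose out of reach is approached as far as the arm can. A call with a number of a shift or a turn outside -1 to 1 is refused whole. A call with a gripper value outside its range is refused whole. The fingers move at their own pace and stop on an object; "grip_force" is the grip in N (left out, the last holds). Time passes only in rows, so rows that repeat a pose let the fingers close. It gives the time, the measured TCP pose, the force and the opening at its end, in the units of the state.
- ctrl.get_obs(): the state, without advancing time (a new reading comes with each control period).
- ctrl.camera(name): name is "scene" or "top" or "wrist"; returns the picture (384x512x3 uint8, red, green, blue); there is no depth.
- ctrl.camera_info(name): a dict with "fov_y" (degrees; the focal length in pixels is half the picture's height over the tangent of half this angle, whatever the lens; pixels are square), "cx", "cy" (the principal point, pixels), "camera_from_world" (4x4, takes a point from world to camera coordinates). Camera axes: x right, y down, z forward; pixel columns grow to the right and rows downward; lengths in m; the calibration is good to about 2 mm. A picture is of the moment at which its call begins: read the wrist's pose just before it. camera_info takes no time and is no camera call; for the wrist camera it gives the pose at the moment of the call.
- ctrl.close_job(): hands the job in, once; it reports no verdict.
Trained networks look in the newest picture that a camera, given by its name, has taken for a name from the list of things; names that differ only in an ending like _2 or _b are one class to them, and where a whole thing is asked for, a point or a joint stands for the part that bears it (a point fixed in the world has none). Each returns a list of dicts, best first, with "p" (0 to 1); they miss things now and then, are a little off and sometimes report something else, mostly with a low value. They report only what shows in the picture. A call takes as long as a camera call.
- ctrl.recognise(name, camera): "box" ([left, top, width, height] in pixels, round what is visible of it).
- ctrl.outline_of(name, camera): "region" (384x512 bool, what is visible of it) and "box" ([left, top, width, height] in pixels, round what is visible of it).
The state is a dict: "clock": time; "q": joint angles; "qd": joint speeds; "tau": joint torques, N m; "position": TCP position; "tool_rot": TCP orientation; "force": force on the tool from outside, world axes, zero at the start; "ft_torque": the same for the moment, N m; "opening": finger opening in m.
Only numpy, scipy, OpenCV 4.12 (cv2) and the standard library are available. Lean on these libraries where they do the work, as an engineer would, in place of code of your own. Each camera call takes 0.05 s, during which the arm holds its last target. There are 200 camera calls.

## Working session

There is one attempt and no reset: what is moved stays moved. The work goes in short steps, Python scripts to look and compute and a tool call to move; the robot and the scene stay as the last step left them, time stands still between calls to the robot, and variables do not carry over. Pictures are saved under pics/ and viewed, on a budget of 10 in all, crops included, one or two more only if the job needs it, and the job is handed in when it is done.

Besides the shell and the picture viewer there is one more tool, called after "Emit:" as a command line: name --argument value ..., lists and objects as JSON in quotes. send_rows: Moves the arm, as the interface text tells. Shifts and turns lie within -1 to 1; 1 stands for 0.1 m of shift or 45 degrees of turn. Its arguments: {"type":"object","properties":{"rows":{"type":"array","items":{"type":"object","properties":{"tx":{"type":"number","minimum":-1,"maximum":1},"ty":{"type":"number","minimum":-1,"maximum":1},"tz":{"type":"number","minimum":-1,"maximum":1},"spin":{"type":"number","minimum":-1,"maximum":1},"jaw":{"type":"number"}}}},"grip_force":{"type":"number"}},"required":["rows"]}

```bash
mkdir -p pics; cat > h.py <<'E'
import numpy as np, cv2
from station import ctrl
def cam(n):
    i=ctrl.camera_info(n); f=192/np.tan(np.radians(i['fov_y'])/2)
    return f,i['cx'],i['cy'],np.array(i['camera_from_world'])
def proj(n,P):
    f,cx,cy,T=cam(n); p=np.c_[np.atleast_2d(P),np.ones(len(np.atleast_2d(P)))]@T.T
    return np.c_[cx+f*p[:,0]/p[:,2],cy+f*p[:,1]/p[:,2]]
def back(n,uv,z):
    f,cx,cy,T=cam(n); R=T[:3,:3];c=-R.T@T[:3,3]
    d=R.T@np.array([(uv[0]-cx)/f,(uv[1]-cy)/f,1]); return c+d*(z-c[2])/d[2]
def shot(n,fn):
    im=ctrl.camera(n); cv2.imwrite('pics/'+fn,im[:,:,::-1]); return im
E
python3 - <<'E'
from h import *
o=ctrl.get_obs(); print(o['clock'],o['position'],o['tool_rot'],o['opening'])
a=shot('top','top0.png');b=shot('scene','scene0.png')
for c in('top','scene'): print(cam(c)[0],np.round(cam(c)[3],3).tolist())
for n in ['board','stand_a','tag_a','bin_copper','bin_brass','bin_low','bin_empty','vial','punch','bottle','mandrel','block','hammer']:
    for r in ctrl.recognise(n,'top')[:5]:
        u=[r['box'][0]+r['box'][2]/2,r['box'][1]+r['box'][3]/2]
        print(n,round(r['p'],2),np.round(r['box']),np.round(back('top',u,.012),3))
E
```

```text
0.0 [ 0.21648638 -0.63870178  0.23031686] [-3.09074483  1.56893365  1.94845556] 0.0857305790844613
373.29505164448307 [[-0.011, -1.0, 0.004, -0.012], [-0.977, 0.01, -0.212, 0.509], [0.212, -0.006, -0.977, 1.063], [0.0, 0.0, 0.0, 1.0]]
424.87604391979704 [[-0.539, 0.842, -0.012, 0.288], [0.53, 0.328, -0.782, -0.198], [-0.655, -0.428, -0.623, 1.625], [0.0, 0.0, 0.0, 1.0]]
board 0.43 [224. 153.  32.  28.] [0.606 0.019 0.012]
stand_a 0.85 [280. 183.  28.  28.] [ 0.506 -0.147  0.012]
stand_a 0.85 [183. 193.  21.  28.] [0.477 0.161 0.012]
stand_a 0.84 [325. 178.  16.  31.] [ 0.518 -0.271  0.012]
stand_a 0.79 [225. 189.  27.  26.] [0.492 0.024 0.012]
tag_a 0.77 [324. 181.  18.  19.] [ 0.526 -0.269  0.012]
tag_a 0.71 [292. 184.  15.  20.] [ 0.514 -0.164  0.012]
tag_a 0.57 [182. 197.  18.  22.] [0.475 0.17  0.012]
tag_a 0.49 [229. 192.  17.  20.] [0.492 0.027 0.012]
bin_copper 0.85 [269. 144.  34.  33.] [ 0.626 -0.128  0.012]
bin_copper 0.6 [178. 156.  35.  33.] [0.59  0.159 0.012]
bin_brass 0.94 [309. 141.  42.  33.] [ 0.633 -0.266  0.012]
bin_low 0.75 [176. 154.  35.  33.] [0.595 0.165 0.012]
bin_empty 0.66 [227. 151.  29.  30.] [0.608 0.015 0.012]
punch 0.72 [379. 136.  39.  75.] [ 0.578 -0.481  0.012]
bottle 0.86 [ 77. 214.  27.  20.] [0.427 0.475 0.012]
mandrel 0.68 [ 93. 144.  25.  23.] [0.646 0.447 0.012]
mandrel 0.21 [279. 186.  29.  25.] [ 0.502 -0.145  0.012]
block 0.61 [129. 248.  32.  24.] [0.318 0.305 0.012]
hammer 0.87 [381. 141.  40.  73.] [ 0.565 -0.487  0.012]
```

View pics/top0.png

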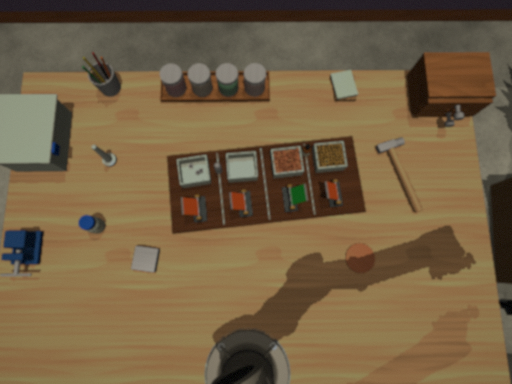

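View pics/scene0.png

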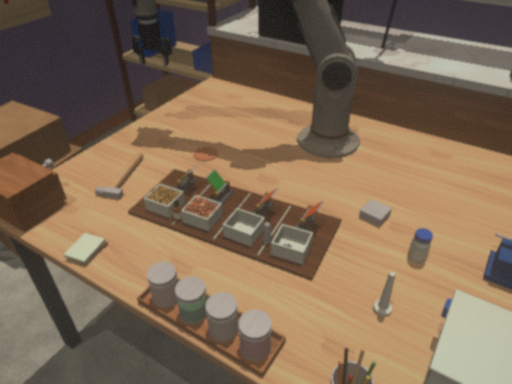

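The bins run, from image left (+y): low at (193,170), empty at (242,165), copper at (287,160) and brass at (330,155). The brass tag at (332,190) looks orange, and the copper tag is green. I'll zoom in and fit the board.

```bash
python3 - <<'E'
from h import *
from scipy.optimize import least_squares
im=cv2.imread('pics/top0.png')
# board fit from corners in picture (refined by dark-wood mask)
hsv=cv2.cvtColor(im,cv2.COLOR_BGR2HSV); m=((hsv[...,2]<100)).astype(np.uint8)*255
m[:,:160]=0;m[:,370:]=0;m[:130]=0;m[235:]=0
m=cv2.morphologyEx(m,cv2.MORPH_CLOSE,np.ones((25,25)));m=cv2.morphologyEx(m,cv2.MORPH_OPEN,np.ones((9,9)))
c=max(cv2.findContours(m,0,2)[0],key=cv2.contourArea)
P=np.array([back('top',q[0],.012)[:2] for q in c],np.float32); r=cv2.minAreaRect(P); print(r)
cen=np.array(r[0]); th=np.radians(r[2]); th=(th+np.pi/4)%(np.pi/2)-np.pi/4; print('yaw',th)
R=np.array([[np.cos(th),-np.sin(th)],[np.sin(th),np.cos(th)]])
big=cv2.resize(im[130:235,160:370],None,fx=3.8,fy=3.8,interpolation=cv2.INTER_CUBIC)
big=cv2.convertScaleAbs(big,alpha=1.5)
for y in(-.21,-.07,.07,.21):
    s=cen+R@[-.06,y]; print('stand',y,s.round(4))
    for a,col in((.72,(0,255,0)),(-.72,(0,128,255))):
        L=[np.r_[cen+R@[-.06+dx,y-k*.06*np.sin(a)],.048+k*.06*np.cos(a)] for dx,k in((-.025,0),(-.025,1),(.025,1),(.025,0))]
        q=((proj('top',L)-[160,130]+.5)*3.8).astype(int); cv2.polylines(big,[q],True,col,1)
L=[np.r_[cen+R@[x,y],.012] for x,y in((-.125,-.3),(-.125,.3),(.125,.3),(.125,-.3))]
cv2.polylines(big,[((proj('top',L)-[160,130]+.5)*3.8).astype(int)],True,(255,255,0),1)
s=cv2.imread('pics/scene0.png')[160:280,120:350]; s=cv2.resize(s,(798,416))
w=np.zeros((400,798,3),np.uint8); cv2.imwrite('pics/z1.png',big);cv2.imwrite('pics/z2.png',cv2.convertScaleAbs(s,alpha=1.4))
E
```

```text
((0.5517885684967041, -0.057394564151763916), (0.24939636886119843, 0.5964371562004089), 5.787450790405273)
yaw 0.10101007158972031
stand -0.21 [ 0.5133 -0.2724]
stand -0.07 [ 0.4992 -0.1331]
stand 0.07 [0.485  0.0062]
stand 0.21 [0.4709 0.1455]
```

View pics/z1.png

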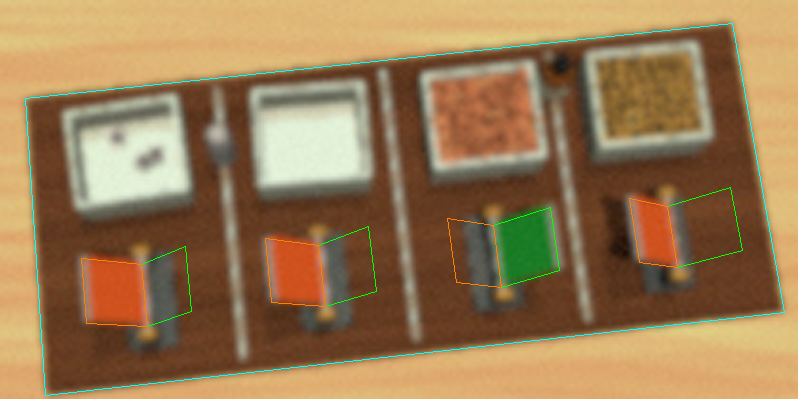

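View pics/z2.png

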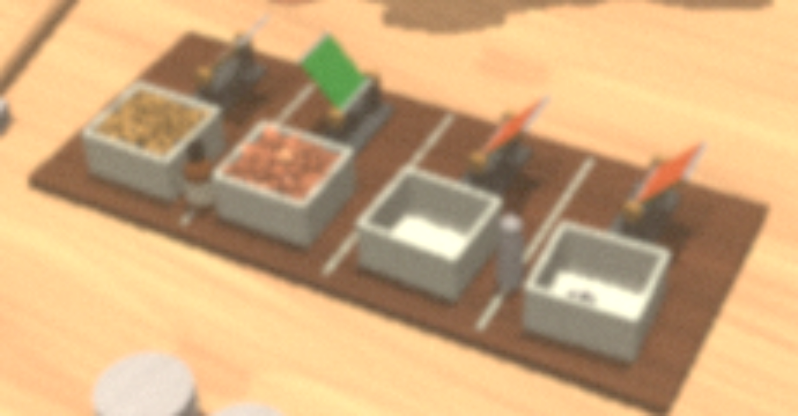

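The model overlay matches the picture. Low and empty are at the orange stop and copper is at the green stop. Only the tag in front of brass shows orange and must go to green, so I push it from +y towards -y. The start point is about (0.506, -0.203), in the gap beside the copper tag. I'll check the jaw direction and then approach.

```bash
python3 - <<'E'
from h import *
from scipy.spatial.transform import Rotation as Ro
o=ctrl.get_obs(); R=Ro.from_euler('xyz',o['tool_rot']).as_matrix(); print(R.round(3))
z=R[:,2]; d=(np.degrees(np.arctan2(z[1],z[0]))-5.8); print('spin deg to align jaw with board x',-((d+90)%180-90))
print(np.array([.5063,-.2028])-o['position'][:2])
E
```

```text
[[ 0.     0.947  0.321]
 [-0.     0.321 -0.947]
 [-1.     0.     0.   ]]
spin deg to align jaw with board x 77.07905014034094
[0.28960586 0.43649718]
```

Emit:
send_rows --rows '[{"tx": 0.25, "ty": 0.37, "tz": 0, "jaw": 0}, {"tx": 0.5, "ty": 0.7, "tz": 0, "jaw": 0}, {"tx": 0.67, "ty": 1, "tz": 0, "jaw": 0}, {"tx": 0.67, "ty": 1, "tz": 0, "jaw": 0}]'

```text
invalid input
```

Emit:
send_rows --rows '[{"tx": 0.25, "ty": 0.37, "tz": 0, "spin": 0.15, "jaw": 0}, {"tx": 0.5, "ty": 0.7, "tz": 0, "spin": 0.3, "jaw": 0}, {"tx": 0.67, "ty": 1, "tz": 0, "spin": 0.45, "jaw": 0}, {"tx": 0.67, "ty": 1, "tz": 0, "spin": 0.55, "jaw": 0}]' --grip_force 20

```text
clock: 1.08
position: [0.2904, -0.5321, 0.2315]
tool_rot: [1.698, 1.566, 0.903]
force: [0.4, 0.4, -0.2]
opening: 0.0385
```

Emit:
send_rows --rows '[{"tx": 0.22, "ty": 0.33, "tz": 0, "spin": 0.15, "jaw": 0}, {"tx": 0.44, "ty": 0.66, "tz": 0, "spin": 0.3, "jaw": 0}, {"tx": 0.66, "ty": 1, "tz": 0, "spin": 0.45, "jaw": 0}, {"tx": 0.66, "ty": 1, "tz": 0, "spin": 0.5, "jaw": 0}]'

```text
clock: 1.42
position: [0.3559, -0.4315, 0.2318]
tool_rot: [1.198, 1.566, 0.796]
force: [-0.3, 0.4, -0.0]
opening: 0.0002
```

Emit:
send_rows --rows '[{"tx": 0.22, "ty": 0.33, "tz": 0, "spin": 0.15, "jaw": 0}, {"tx": 0.44, "ty": 0.66, "tz": 0, "spin": 0.3, "jaw": 0}, {"tx": 0.66, "ty": 1, "tz": 0, "spin": 0.45, "jaw": 0}, {"tx": 0.66, "ty": 1, "tz": 0, "spin": 0.5, "jaw": 0}]'

```text
clock: 1.75
position: [0.4212, -0.3311, 0.2321]
tool_rot: [0.683, 1.566, 0.673]
force: [1.0, 0.7, -0.4]
opening: -0.0
```

Emit:
send_rows --rows '[{"tx": 0.3, "ty": 0.45, "tz": 0, "spin": 0.1, "jaw": 0}, {"tx": 0.6, "ty": 0.9, "tz": 0, "spin": 0.16, "jaw": 0}, {"tx": 0.9, "ty": 1, "tz": 0, "spin": 0.16, "jaw": 0}, {"tx": 0.9, "ty": 1, "tz": 0, "spin": 0.16, "jaw": 0}, {"tx": 0.9, "ty": 1, "tz": 0, "spin": 0.16, "jaw": 0}, {"tx": 0.9, "ty": 1, "tz": 0, "spin": 0.16, "jaw": 0}]'

```text
clock: 2.25
position: [0.5059, -0.2391, 0.2312]
tool_rot: [-3.113, 1.571, -3.013]
force: [-1.4, -0.3, 0.2]
opening: 0.0003
```

Emit:
send_rows --rows '[{"tx": 0, "ty": 0.2, "tz": 0, "spin": 0, "jaw": 0}, {"tx": 0, "ty": 0.36, "tz": 0, "spin": 0, "jaw": 0}, {"tx": 0, "ty": 0.36, "tz": -0.3, "spin": 0, "jaw": 0}, {"tx": 0, "ty": 0.36, "tz": -0.6, "spin": 0, "jaw": 0}, {"tx": 0, "ty": 0.36, "tz": -0.9, "spin": 0, "jaw": 0}, {"tx": 0, "ty": 0.36, "tz": -0.9, "spin": 0, "jaw": 0}, {"tx": 0, "ty": 0.36, "tz": -0.9, "spin": 0, "jaw": 0}]'

```text
clock: 2.83
position: [0.5037, -0.2046, 0.1405]
tool_rot: [2.872, 1.567, 2.969]
force: [0.2, 0.8, 0.8]
opening: -0.0004
```

```bash
python3 - <<'E'
from h import *
from scipy.spatial.transform import Rotation as Ro
im=shot('wrist','w.png'); o=ctrl.get_obs(); print(o['position'],Ro.from_euler('xyz',o['tool_rot']).as_matrix()[:,2].round(3))
big=cv2.resize(im[:,:,::-1],(800,600)); cen=np.array([.5518,-.0574]);t=.101;R=np.array([[np.cos(t),-np.sin(t)],[np.sin(t),np.cos(t)]])
for y in(-.21,-.07):
  for a in(.72,-.72):
    L=[np.r_[cen+R@[-.06+dx,y-k*.06*np.sin(a)],.048+k*.06*np.cos(a)] for dx,k in((-.025,0),(-.025,1),(.025,1),(.025,0))]
    cv2.polylines(big,[(proj('wrist',L)*800/512).astype(int)],True,(0,255,0) if a>0 else (255,0,0),2)
cv2.imwrite('pics/w1.png',big)
E
```

```text
[ 0.5052974  -0.20461809  0.14206442] [ 0.995  0.097 -0.   ]
```

View pics/w1.png

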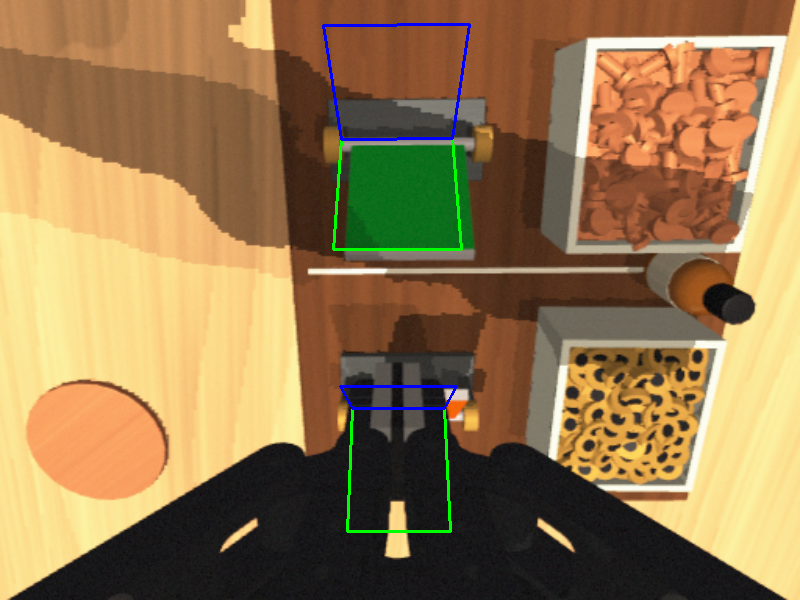

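The wrist view shows the copper tag at green in the upper middle. The brass tag is under the fingers, with its edge near (400,385), and the fingertips are at about (390,365) on its +y side with clearance. Next I descend in the gap and push gently.

Emit:
send_rows --rows '[{"tx": 0, "ty": 0.02, "tz": -0.2, "spin": 0, "jaw": 0}, {"tx": 0, "ty": 0.02, "tz": -0.4, "spin": 0, "jaw": 0}, {"tx": 0, "ty": 0.02, "tz": -0.58, "spin": 0, "jaw": 0}, {"tx": 0, "ty": 0.02, "tz": -0.58, "spin": 0, "jaw": 0}, {"tx": 0, "ty": 0.02, "tz": -0.58, "spin": 0, "jaw": 0}]'

```text
clock: 3.3
position: [0.5063, -0.202, 0.0847]
tool_rot: [-0.618, 1.57, -0.519]
force: [-0.3, -0.2, 0.7]
opening: 0.0
```

Emit:
send_rows --rows '[{"tx": 0.01, "ty": -0.07, "tz": 0, "spin": 0, "jaw": 0}, {"tx": 0.01, "ty": -0.14, "tz": 0, "spin": 0, "jaw": 0}, {"tx": 0.02, "ty": -0.21, "tz": 0, "spin": 0, "jaw": 0}, {"tx": 0.03, "ty": -0.28, "tz": 0, "spin": 0, "jaw": 0}, {"tx": 0.04, "ty": -0.35, "tz": 0, "spin": 0, "jaw": 0}, {"tx": 0.04, "ty": -0.42, "tz": 0, "spin": 0, "jaw": 0}, {"tx": 0.05, "ty": -0.49, "tz": 0, "spin": 0, "jaw": 0}, {"tx": 0.06, "ty": -0.56, "tz": 0, "spin": 0, "jaw": 0}, {"tx": 0.06, "ty": -0.63, "tz": 0, "spin": 0, "jaw": 0}, {"tx": 0.07, "ty": -0.7, "tz": 0, "spin": 0, "jaw": 0}]'

```text
clock: 4.13
position: [0.5125, -0.272, 0.0832]
tool_rot: [2.769, 1.57, 2.868]
force: [0.2, -0.4, -0.2]
opening: -0.0001
```

Emit:
send_rows --rows '[{"tx": 0, "ty": -0.06, "tz": 0, "spin": 0, "jaw": 0}, {"tx": 0, "ty": -0.06, "tz": 0, "spin": 0, "jaw": 0}, {"tx": 0, "ty": -0.06, "tz": 0, "spin": 0, "jaw": 0}, {"tx": 0, "ty": -0.06, "tz": 0, "spin": 0, "jaw": 0}]'

```text
clock: 4.47
position: [0.5127, -0.2769, 0.0832]
tool_rot: [1.662, 1.57, 1.762]
force: [0.5, 0.8, -1.0]
opening: -0.0003
```

```bash
python3 - <<'E'
from h import *
o=ctrl.get_obs(); print(o['position'],o['force'])
im=shot('scene','s1.png')
cv2.imwrite('pics/s1z.png',cv2.convertScaleAbs(cv2.resize(im[140:300,110:350,::-1],(798,532)),alpha=1.4))
E
```

```text
[ 0.51269361 -0.27685167  0.08324278] [ 0.53332509  0.82751198 -1.0266415 ]
```

View pics/s1z.png

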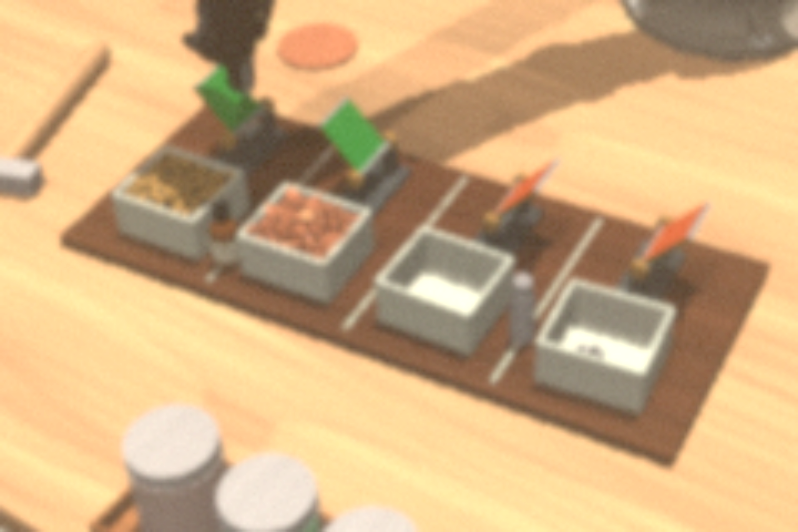

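The brass tag at (225,95) now shows green, as does the copper one. I'll back off towards +y, rise clear and verify.

Emit:
send_rows --rows '[{"tx": 0, "ty": 0.15, "tz": 0, "spin": 0, "jaw": 0}, {"tx": 0, "ty": 0.3, "tz": 0.05, "spin": 0, "jaw": 0}, {"tx": 0, "ty": 0.3, "tz": 0.3, "spin": 0, "jaw": 0}, {"tx": 0, "ty": 0.3, "tz": 0.65, "spin": 0, "jaw": 0}, {"tx": 0, "ty": 0.3, "tz": 1, "spin": 0, "jaw": 0}, {"tx": 0, "ty": 0.3, "tz": 1, "spin": 0, "jaw": 0}]'

```text
clock: 5.02
position: [0.5169, -0.2467, 0.1906]
tool_rot: [-0.478, 1.56, -0.377]
force: [2.0, 0.2, 1.0]
opening: 0.0002
```

Emit:
send_rows --rows '[{"tx": -0.2, "ty": -0.2, "tz": 0.3, "spin": 0, "jaw": 0}, {"tx": -0.4, "ty": -0.4, "tz": 0.5, "spin": 0, "jaw": 0}, {"tx": -0.6, "ty": -0.6, "tz": 0.5, "spin": 0, "jaw": 0}, {"tx": -0.6, "ty": -1, "tz": 0.5, "spin": 0, "jaw": 0}, {"tx": -0.6, "ty": -1, "tz": 0.5, "spin": 0, "jaw": 0}]'

```text
clock: 5.43
position: [0.4502, -0.3542, 0.234]
tool_rot: [-1.634, 1.566, -1.542]
force: [-0.5, -2.0, 0.2]
opening: -0.0002
```

Emit:
send_rows --rows '[{"tx": -0.1, "ty": -0.3, "tz": 0, "spin": 0, "jaw": 0}, {"tx": -0.3, "ty": -0.6, "tz": 0, "spin": 0, "jaw": 0}, {"tx": -0.4, "ty": -1, "tz": 0, "spin": 0, "jaw": 0}, {"tx": -0.4, "ty": -1, "tz": 0, "spin": 0, "jaw": 0}, {"tx": -0.4, "ty": -1, "tz": 0, "spin": 0, "jaw": 0}, {"tx": -0.4, "ty": -1, "tz": 0, "spin": 0, "jaw": 0}]'

```text
clock: 5.93
position: [0.4135, -0.446, 0.2332]
tool_rot: [1.115, 1.57, 1.215]
force: [-0.5, 1.2, 0.4]
opening: 0.0
```

```bash
python3 - <<'E'
from h import *
o=ctrl.get_obs(); print(o['clock'],o['position'],o['force'])
im=shot('top','t2.png')[:,:,::-1]; cen=np.array([.5518,-.0574]);t=.101;R=np.array([[np.cos(t),-np.sin(t)],[np.sin(t),np.cos(t)]])
big=cv2.convertScaleAbs(cv2.resize(im[130:235,160:370],None,fx=3.8,fy=3.8,interpolation=cv2.INTER_CUBIC),alpha=1.5)
for y in(-.21,-.07,.07,.21):
    a=.72 if y<0 else -.72
    L=[np.r_[cen+R@[-.06+dx,y-k*.06*np.sin(a)],.048+k*.06*np.cos(a)] for dx,k in((-.025,0),(-.025,1),(.025,1),(.025,0))]
    cv2.polylines(big,[((proj('top',L)-[160,130]+.5)*3.8).astype(int)],True,(255,255,255),1)
cv2.imwrite('pics/t2z.png',big)
E
```

```text
5.9333 [ 0.41345542 -0.4460118   0.23315218] [-0.49722286  1.20474391  0.371714  ]
```

View pics/t2z.png

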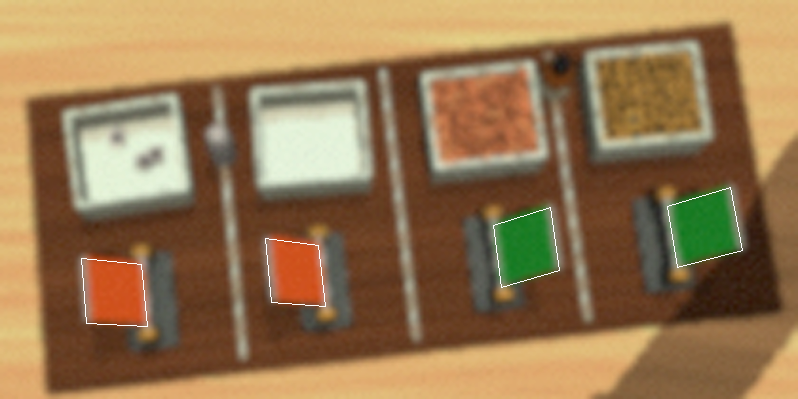

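All four tags lie on the predicted stop outlines: orange at (115,292) and (295,272), green at (525,247) and (705,227). The bins, vial and punch appear where they were.

```bash
python3 -c "
from station import ctrl
print(ctrl.close_job())"
```

```text
the job is handed in; nothing more can be done
None
```

The stock board is updated and handed in; the robot's clock stood at about 5.9 s of the 45 s allowed. Only one tag was wrong: the one in front of the full brass bin showed orange. I flipped it to green with one slow sideways push of the closed fingertips. The measured wrist force stayed within about 2 N wherever I read it, which was only at the end of each move.

- **Tags:** the last top view shows copper and brass green, low and empty orange. All four line up with where a tag at its stop should appear.
- **Bins, vial and punch:** they look unmoved in that same view, judged by eye.
- **Not re-measured:** the last picture I viewed covers only the board. I did not re-measure the bottle, hammer, block, mandrel or disc; the arm only passed well above that side of the bench.
- **What failed or disagreed:** my first move call was refused with "invalid input", and it went through once I added the turn and grip force. The networks also mislabelled a few things with lower confidence, such as the hammer as the punch. I resolved those from the picture.

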